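Zero the photometer and hold its access cover shut

ROBOT

A 6-joint arm with a two-finger parallel gripper is mounted at the origin on the work surface; the furniture and walls round the work are solid. World frame = base frame: x ahead of the robot, y to its left, z up, the work surface at z = 0. Lengths are in m, angles in rad, forces in N, time in s.
With the tool pointing down it reaches from about 0.35 to 0.775 m from the base axis. Payload 5.5 kg.
Tool frame: the origin (TCP) lies between the finger pads; the fingertips stand 19 mm ahead of it and the grasp point (between the pads) is the TCP; z points along the fingers, y is the direction in which the jaws open and shut (so a half turn about z gives the same grasp; the last joint's range is limited). The gripper opens to 85 mm and grips with 20 to 120 N. Pads are 22 mm wide; open, the fingers measure 114 mm over their backs; the gripper's body (76 mm by 85 mm) begins 54 mm behind the grasp point. The pads swing forward as they close: fully open they stand 13 mm farther back than shut.
Start: joints at [-1.309, 0.313, 0.046, 1.304, 0, 1.431], TCP at [0.225, -0.529, 0.228] pointing down, gripper open.
Joint ranges: [-2.76, 2.76], [-0.86, 1.69], [-1.03, 1.26], [-2.2, 2.34], [-1.47, 1.5], [-3.14, 3.14]. Speed limits (rad/s): [2.57, 2.57, 3.14, 3.14, 3.14, 3.14].

INTERFACE

Orientations are given as a unit quaternion [w, x, y, z].
In Python, from workcell import get_state, cams, workorder gives the robot as it stands.
- The arm moves only by the tool play_rows, never from a script. Its argument "series" is text: rows parted by semicolons, each of 7 numbers parted by spaces: the opening in per cent of the stroke, from 0 (shut) to 100 (fully open), then the shift along the tool's x, y, z in cm, then the turn, a rotation vector about the tool's x, y, z in degrees. A call has 1 to 12 rows; each row shifts and turns the commanded pose from where the row before left it, along the tool's axes as they then stand; what a row does not reach is not made up. A row lasts 1/8 s, in which the tool goes at most 62.5 mm and 10.7 degrees, less where a joint would pass 70% of its speed; a pose out of reach is approached as far as the arm can. A call with a gripper value outside its range is refused whole. The fingers move at their own pace and stop on an object; "newtons" is the grip in N (left out, the last holds). Time passes only in rows, so rows that do not move let the fingers close. It gives the time, the measured TCP pose, the force and the opening at its end, in the units of the state.
- get_state(): the state, without advancing time (a new reading comes with each control period).
- cams.read_camera(name): name is "scene" or "top"; returns the picture (384x512x3 uint8, red, green, blue); there is no depth.
- cams.get_calibration(name): a dict with "fx", "fy", "cx", "cy" (pixels), "rvec" (rotation vector, rad) and "tvec" (3), from world to camera coordinates, as OpenCV has them. Camera axes: x right, y down, z forward; pixel columns grow to the right and rows downward; lengths in m; the calibration is good to about 2 mm. A picture is of the moment at which its call begins. get_calibration takes no time and is no camera call.
- workorder.hand_in(): hands the job in, once; it reports no verdict.
The state is a dict: "clock": time; "joint_pos": joint angles; "qvel": joint speeds; "tau": joint torques, N m; "tcp_pos": TCP position; "orientation": TCP orientation; "wrist_force": force on the tool from outside, world axes, zero at the start; "ft_torque": the same for the moment, N m; "finger_gap": finger opening in m.
Only numpy, scipy, OpenCV 4.12 (cv2) and the standard library are available. Lean on these libraries where they do the work, as an engineer would, in place of code of your own. Each camera call takes 0.05 s, during which the arm holds its last target.

TASK

Close up the bench photometer: first turn the round adjusting knob until the pointer on the scale lines up with the index tab opposite it. Then turn the wing of the quarter-turn fastener on the sprung access cover until the slot along its top lines up with the marks in front of and behind it, and push the cover down until it lies flush in its frame. Finish while still holding the cover pressed down, with knob and fastener still lined up; do not move the index, and leave the bulb, flask and measuring cylinder where they stand.

Things in the scene. Friction and masses are not known exactly. Their poses are not given: they have to be found in the camera images.
- photometer: White bench instrument, 220 (x, depth) x 340 (y, width) x 72 mm high, fixed to the worktop but its place and yaw vary. Origin: centre of its underside; x points from its front (robot side) to its rear, y to its left, z up; the deck is at z = 72 mm. The access cover is on the left part, knob and scale on the right part.
- adjuster_grip (a point): Centre of the black round fluted adjusting knob, 33 mm across and 29 mm high, standing upright on a 48 mm collar, 3 mm high, at the right front of the deck; in the instrument's frame at [-50, -106, 92] mm, 17 mm above the collar. Turns about the vertical. Its skirt, 38 mm across, is the lowest 5 mm. Turns easily (0.04 N m) and stays where it is left.
- adjuster (a joint): Angle of the adjusting knob, rad, counterclockwise seen from above is positive, range -1.7 to 1.7. Geared to the pointer: turning clockwise (decreasing) moves the pointer to the right (towards the instrument's -y), 15 mm per rad.
- pointer_tip (a point): Tip of the pointer, a dark steel bar 4 mm wide that points to the rear on the scale plate behind the knob; it slides along the instrument's y as the knob turns. At the start the index is 10 to 32 mm to its right (-y).
- index_tip (a point): Tip of the index tab, a 4 mm wide dark steel bar on a small block at the rear edge of the scale, pointing to the front at the pointer (1.5 mm gap in x). Clamped at a place that varies along y; it is not to be moved. The pointer is lined up when both tips have the same y in the instrument's frame.
- cover: The access cover, an aluminium plate 149 (x) x 180 (y) x 5 mm with black edging below, together with the fastener it carries, hinged at its rear. Origin on its hinge line (along the instrument's y, at [61.5, 50, 69] mm in the instrument's frame), 3 mm below its upper face; the plate reaches 150 mm from there towards the front (-x). Stands open by 0.11 rad at its stop on its springs at the start.
- cover_front (a point): Middle of the front edge of the cover's upper face, 150.5 mm in front of the hinge. Its height is 72 mm when the cover is flush with the deck and 88.5 mm when open. Pushing straight down on the fastener, 126.5 mm in front of the hinge, takes about 3 N to start and 7 N to be flush (about 14 mm of travel there). With the fastener not lined up, its cross pin stops this edge about 9 mm above flush.
- fastener_grip (a point): Centre of the upright steel wing of the quarter-turn fastener, at the middle of the cover's front edge: wing 38 mm long (this point's x), 12 mm thick (y), 22 mm high, its top 11 mm above this point and the cover's face 14 mm below it; round flange 28 mm across and 4 mm high at its foot. A black slot runs along its top.
- fastener (a joint): Angle of the fastener, rad, counterclockwise seen from above is positive, range -0.6 to 1.6; 0 = slot in line with the black marks on cover and frame (along the instrument's x). Starts 0.7 to 1.4. Turns against 0.05 N m of friction and stays where it is left. The pin enters its receptacle within about 0.2 rad of 0.
- bulb_mid (a point): Centre of the rubber pipette bulb, 51 mm across, 76 mm high, standing on the worktop; leave it alone.
- flask_a_mid (a point): Centre of the small conical flask with pale amber contents, 52 mm across, 85 mm high; leave it alone.
- cylinder_mid (a point): Centre of the glass measuring cylinder, 57 mm across the foot, 201 mm high; leave it alone.

How it is judged:
On the way, in this order (a step that is already met when the one before it is completed fails the run):
1. the pointer is lined up with the index (within 3 mm) (y of pointer_tip in the frame of index_tip between -0.003 and 0.003 m), for 0.3 s.
2. the fastener's slot is lined up with its marks (within 0.25 rad) (value of joint fastener between -0.25 and 0.25 rad), for 0.2 s.
At the end, for the whole second after the job is handed in: The pointer is within 3 mm of the index, the fastener within 0.25 rad of its marks, the front edge of the cover within 2.5 mm of flush, and the fingers are still pressing on the cover or its fastener with more than 3 N (all of step 1 and all of step 2 and height (world z) of cover_front below 0.0745 m and contact force between the fingers and cover above 3 N); the arm keeps its last pose, push and grip.
It fails at once if the index is pushed along by more than 2 mm (distance of index_tip from where it was at the start of the episode above 0.002 m).
It fails at once if the bulb, flask or measuring cylinder is moved by more than 25 mm (distance of any of bulb_mid, flask_a_mid, cylinder_mid from where it was at the start of the episode above 0.025 m).
It also fails if it takes over 51 s, if anything falls off the work surface, if the arm or the gripper's body presses on something with over 40 N, if the wrist force passes 120 N, or if a joint passes its speed limit or range.

## Working session

There is one attempt and no reset: what is moved stays moved. The work goes in short steps, Python scripts to look and compute and a tool call to move; the robot and the scene stay as the last step left them, time stands still between calls to the robot, and variables do not carry over. Pictures are saved under pics/ and viewed, and the job is handed in when it is done.

Besides the shell and the picture viewer there is one more tool, called as name(argument=value, ...), one argument or row to a line, values as JSON. play_rows: Moves the arm, as the interface text tells. Its arguments: {"type":"object","properties":{"series":{"type":"string"},"newtons":{"type":"number"}},"required":["series"]}

```bash
ls; mkdir -p pics
python3 - <<'E'
from workcell import get_state, cams
import cv2
print(get_state())
for n in("scene","top"):
    im=cams.read_camera(n); cv2.imwrite(f"pics/{n}0.png",im[:,:,::-1]); print(cams.get_calibration(n))
E
```

```text
pics
{'clock': 0.0, 'joint_pos': array([-1.30858479e+00,  3.14015148e-01,  4.49574715e-02,  1.30359260e+00,
        7.66369375e-06,  1.43118453e+00]), 'qvel': array([ 1.25707998e-03, -2.12295009e-03, -6.65895308e-05,  1.60393468e-03,
       -1.11094740e-03,  7.14033768e-04]), 'tau': array([-3.13799792e-04, -4.80629182e+01,  2.98532313e+01,  1.96522521e-02,
       -8.69033511e-05,  1.16275220e-05]), 'tcp_pos': array([ 0.22473059, -0.52869487,  0.22689169]), 'orientation': array([-9.25467284e-04,  9.79884630e-01,  1.99562651e-01, -5.29631351e-05]), 'wrist_force': array([-0.05274688,  0.31403724,  0.5801242 ]), 'ft_torque': array([0.0541974 , 0.02668457, 0.0135709 ]), 'finger_gap': 0.08551232362118953}
{'fx': 488.2591427264503, 'fy': 488.2591427264503, 'cx': 259.70986530067546, 'cy': 198.2022794302298, 'rvec': array([ 1.63360658,  2.20445332, -0.61593333]), 'tvec': array([ 0.04489007, -0.37348365,  1.3781252 ])}
{'fx': 442.681223060624, 'fy': 442.681223060624, 'cx': 257.6999100861652, 'cy': 201.74428255819814, 'rvec': array([ 2.14761795, -2.13417785,  0.19363673]), 'tvec': array([0.11228244, 0.51595121, 1.04137566])}
```

View pics/scene0.png

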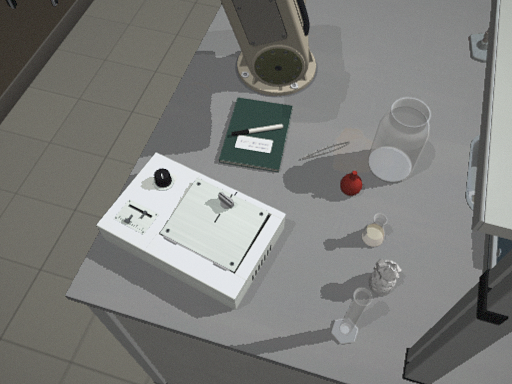

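View pics/top0.png

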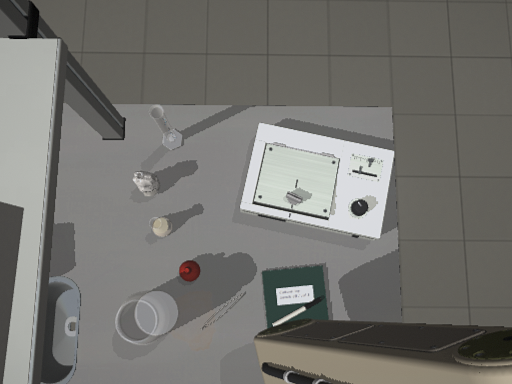

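Run:
```python
import cv2
a=cv2.imread("pics/top0.png"); b=cv2.imread("pics/scene0.png")
cv2.imwrite("pics/tc.png",cv2.resize(a[110:250,230:405],None,fx=4.5,fy=4.2,interpolation=cv2.INTER_CUBIC)[:600] if 0 else cv2.resize(a[110:250,230:405],None,fx=4,fy=4,interpolation=cv2.INTER_CUBIC))
cv2.imwrite("pics/sc.png",cv2.resize(b[150:305,92:290],None,fx=3.8,fy=3.8,interpolation=cv2.INTER_CUBIC))
cv2.imwrite("pics/tc2.png",cv2.resize(a[140:230,330:400],None,fx=6.5,fy=6.5,interpolation=cv2.INTER_CUBIC))
```

```text
(no output)
```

View pics/tc.png

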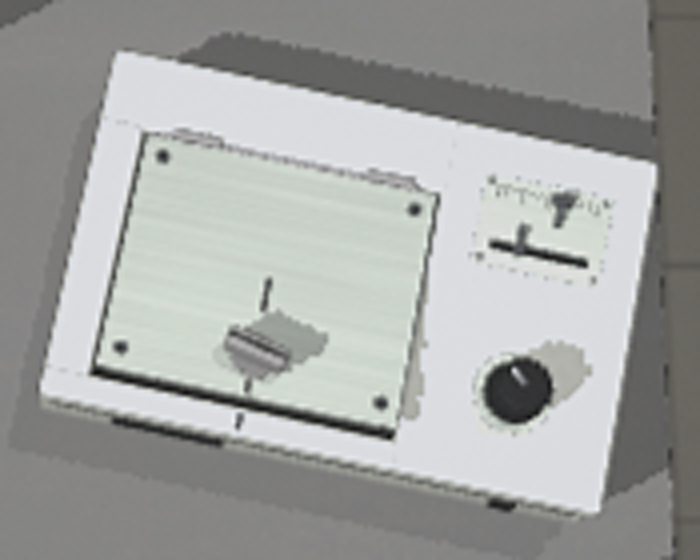

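View pics/sc.png

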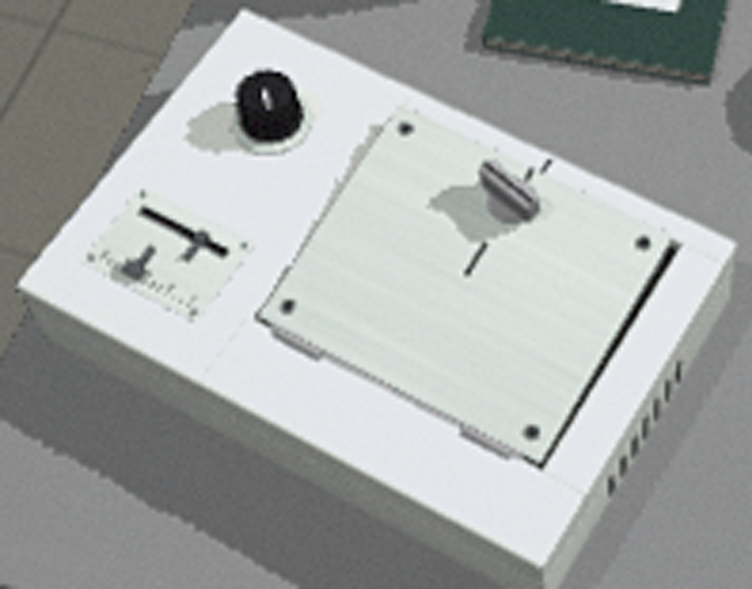

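View pics/tc2.png

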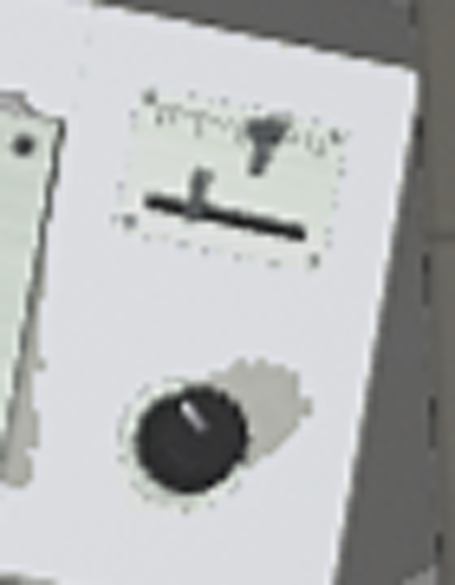

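```bash
cat > h.py <<'E'
import numpy as np, cv2
from scipy.optimize import least_squares
from workcell import get_state, cams
def proj(n,P):
    c=cams.get_calibration(n); K=np.array([[c['fx'],0,c['cx']],[0,c['fy'],c['cy']],[0,0,1.]])
    return cv2.projectPoints(np.array(P,float).reshape(-1,1,3),c['rvec'],c['tvec'],K,None)[0][:,0]
def onz(n,uv,z):
    c=cams.get_calibration(n);R=cv2.Rodrigues(c['rvec'])[0];o=-R.T@c['tvec']
    d=R.T@np.array([(uv[0]-c['cx'])/c['fx'],(uv[1]-c['cy'])/c['fy'],1]); return o+d*(z-o[2])/d[2]
def T(p,q): # instrument->world
    c,s=np.cos(p[2]),np.sin(p[2]); q=np.atleast_2d(q)
    return np.c_[p[0]+c*q[:,0]-s*q[:,1],p[1]+s*q[:,0]+c*q[:,1],q[:,2]]
def inv(p,w):
    c,s=np.cos(p[2]),np.sin(p[2]); d=np.array(w[:2])-p[:2]
    return np.array([c*d[0]+s*d[1],-s*d[0]+c*d[1]])
def un(u,s,off): return (np.array(u,float)+.5)/s-.5+np.array(off)
E
python3 - <<'E'
from h import *
C=np.array([[.11,.17,.072],[.11,-.17,.072],[-.11,-.17,.072],[-.11,.17,.072]])
top=un([[117,50],[657,163],[597,513],[43,395]],4,[230,110])
sc=un([[545,568],[20,288],[243,10],[735,243]],3.8,[92,150])
def r(p,which=3):
    e=[]
    W=T(p,C)
    if which&1:e.append(proj("top",W)-top)
    if which&2:e.append(proj("scene",W)-sc)
    return np.concatenate(e).ravel()
for w in (1,2,3):
    s=least_squares(lambda p:r(p,w),[.55,-.1,0]); print(w,s.x,s.fun.round(1))
p=s.x; np.save("p.npy",p)
for nm,q in (("knob",[-.05,-.106,.092]),("knobtop",[-.05,-.106,.104]),("fast",[-.065,.05,.100])): 
    W=T(p,q); print(nm,W,proj("top",W),proj("scene",W))
for z in(.072,.078):
  a=onz("top",un([204,172],6.5,[330,140]),z);b=onz("top",un([258,172],6.5,[330,140]),z); print(inv(p,a),inv(p,b))
# scene tips
for z in(.072,.078):
  a=onz("scene",un([192,256],3.8,[92,150]),z);b=onz("scene",un([150,250],3.8,[92,150]),z); print("sc",inv(p,a),inv(p,b))
# wing slot ends
for z in (.111,):
  for n,u1,u2,s,o in(("top",[228,332],[290,357],4,[230,110]),("scene",[487,168],[533,212],3.8,[92,150])):
    a=inv(p,onz(n,un(u1,s,o),z));b=inv(p,onz(n,un(u2,s,o),z)); print(n,a,b,np.arctan2(*(a-b)[::-1]),np.linalg.norm(a-b))
E
```

```text
1 [ 0.56713501 -0.02864379 -0.20442989] [-0.6 -0.4  0.8 -0.2  1.1  0.5 -1.4  0. ]
2 [ 0.56671919 -0.02664333 -0.20434953] [ 0.2  0.6 -1.7 -0.2 -0.1 -0.6  1.6 -0.5]
3 [ 0.56683674 -0.02752752 -0.20435378] [-1.  -0.3  0.3 -0.1  0.7  0.6 -1.8  0.1 -0.3  0.6 -2.1 -0.2 -0.5 -0.6
  1.2 -0.6]
knob [[ 0.49636608 -0.12117518  0.092     ]] [[359.23737517 206.92757813]] [[161.83936904 176.7060255 ]]
knobtop [[ 0.49636608 -0.12117518  0.104     ]] [[360.4873994  206.12723613]] [[160.92641892 173.60728621]]
fast [[0.51333596 0.03462284 0.1       ]] [[292.90947702 198.68522388]] [[226.57882853 198.93186774]]
[ 0.05375042 -0.09719406] [ 0.0580194  -0.11692523]
[ 0.05194765 -0.09601214] [ 0.05619197 -0.11562934]
sc [ 0.04606203 -0.09442084] [ 0.05420783 -0.11730295]
sc [ 0.04824035 -0.09139742] [ 0.05633233 -0.11412833]
top [-0.05626699  0.06753568] [-0.06308102  0.02982624] 1.3920270748847723 0.038320139272481755
scene [-0.06342057  0.03507442] [-0.05123329  0.07154036] -1.8933354701379947 0.03844859698589545
```

play_rows(
  series="60 3.4 -2.2 0 0 0 0;60 3.4 -2.2 0 0 0 0;60 3.4 -2.2 0 0 0 0;60 3.4 -2.2 0 0 0 0;60 3.4 -2.2 0 0 0 0;60 3.4 -2.2 0 0 0 0;60 3.4 -2.2 0 0 0 0;60 3.4 -2.2 0 0 0 0;60 3.4 -2.2 0 0 0 0;60 3.4 -2.2 0 0 0 0;60 3.4 -2.2 0 0 0 0;60 3.4 -2.2 0 0 0 0",
  newtons=30,
)

```text
clock: 1.6
tcp_pos: [0.4975, -0.1254, 0.2274]
orientation: [-0.0, 0.98, 0.2, -0.0]
wrist_force: [0.0, 0.3, 1.1]
finger_gap: 0.0514
```

play_rows(
  series="60 0 0 0 0 0 -10;60 0 0 0 0 0 -10;60 0 0 0 0 0 -10;60 0 0 0 0 0 -10;60 0 0 0 0 0 -10;60 0 0 0 0 0 -10;60 0 0 0 0 0 -10;60 0 0 0 0 0 -10;60 0 0 0 0 0 -10;60 0 0 0 0 0 -10;60 0 0 0 0 0 -10;60 0 0 0 0 0 -10",
)

```text
clock: 3.1
tcp_pos: [0.4968, -0.1266, 0.2273]
orientation: [-0.001, 0.314, 0.949, 0.0]
wrist_force: [0.4, -0.6, 0.4]
finger_gap: 0.0514
```

play_rows(
  series="60 0 0 0 0 0 -10;60 0 0 0 0 0 -10;60 0 0 0 0 0 -10;60 0 0 0 0 0 0",
)

```text
clock: 3.6
tcp_pos: [0.4968, -0.1266, 0.2274]
orientation: [-0.0, 0.062, 0.998, 0.0]
wrist_force: [-1.2, -0.1, 0.4]
finger_gap: 0.0511
```

```bash
cat >> h.py <<'E'
from scipy.spatial.transform import Rotation as Ro
def goto(target):
    s=get_state(); q=s['orientation']; R=Ro.from_quat([q[1],q[2],q[3],q[0]]).as_matrix()
    print("t",s['clock'],"tcp",s['tcp_pos'].round(4),"toolx yaw",np.arctan2(R[1,0],R[0,0]).round(4),"z",R[:,2].round(3),"gap",s['finger_gap'],"F",s['wrist_force'].round(1))
    print("joints",s['joint_pos'].round(3))
    if target is not None: print("shift cm",(R.T@(np.array(target)-s['tcp_pos'])*100).round(2))
E
python3 - <<'E'
from h import *
goto([.4964,-.1212,.101])
E
```

```text
t 3.6 tcp [ 0.4968 -0.1266  0.2274] toolx yaw 3.0179 z [-0.001  0.    -1.   ] gap 0.05112434520397354 F [-1.2 -0.1  0.4]
joints [-0.406  0.193 -0.113  1.265 -0.    -0.282]
shift cm [ 0.1   0.53 12.64]
```

play_rows(
  series="60 0.1 0.5 3 0 0 0;60 0 0 3 0 0 0;60 0 0 3 0 0 0;60 0 0 2 0 0 0;60 0 0 1.6 0 0 0;60 0 0 0 0 0 0;20 0 0 0 0 0 0;20 0 0 0 0 0 0;20 0 0 0 0 0 0;20 0 0 0 0 0 0",
  newtons=30,
)

```text
clock: 4.85
tcp_pos: [0.497, -0.1217, 0.1022]
orientation: [0.0, 0.061, 0.998, -0.0]
wrist_force: [-0.2, 0.9, 0.4]
finger_gap: 0.0168
```

Run:
```python
from h import *
goto([.4964,-.1212,.101])
im=cams.read_camera("scene")[:,:,::-1]
cv2.imwrite("pics/s1.png",cv2.resize(im[110:305,92:290],None,fx=3,fy=3,interpolation=cv2.INTER_CUBIC))
```

```text
t 4.85 tcp [ 0.497  -0.1217  0.1022] toolx yaw 3.0196 z [ 0.001 -0.    -1.   ] gap 0.01680491358514053 F [-0.2  0.9  0.4]
joints [-0.397  0.266 -0.338  0.965 -0.    -0.275]
shift cm [0.06 0.05 0.12]
```

View pics/s1.png

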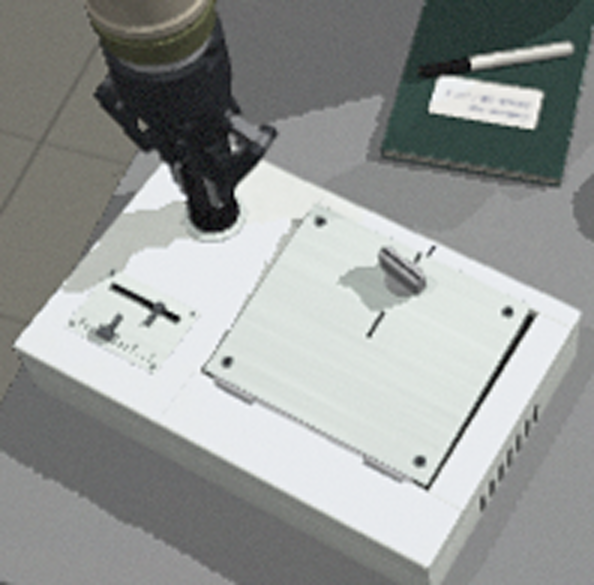

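Run:
```python
from h import *
im=cams.read_camera("scene")[:,:,::-1]
a=cv2.resize(im[125:195,115:195],None,fx=7,fy=7,interpolation=cv2.INTER_CUBIC)
im=cams.read_camera("top")[:,:,::-1]
b=cv2.resize(im[140:260,300:410],None,fx=4,fy=4,interpolation=cv2.INTER_CUBIC)
cv2.imwrite("pics/s2.png",a);cv2.imwrite("pics/t2.png",b)
print(proj("scene",[.497,-.1217,.1022]),proj("scene",[.497,-.1217,.083]),proj("top",[.497,-.1217,.1022]))
```

```text
[[160.72602653 174.24820082]] [[162.17970362 179.1621736 ]] [[360.51494042 205.97955115]]
```

View pics/s2.png

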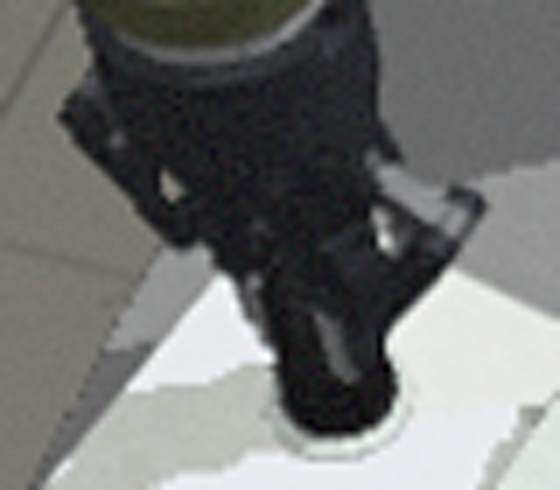

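View pics/t2.png

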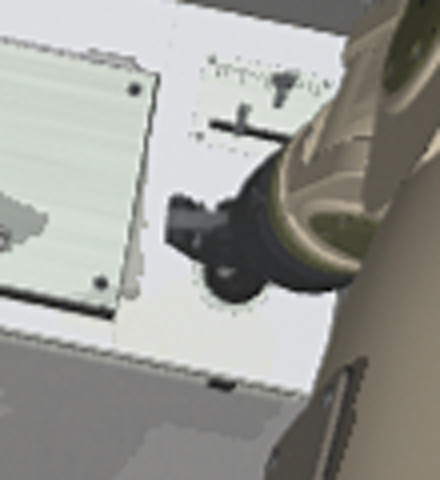

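Run:
```python
from h import *
for dy in(-.016,-.008,.008,.016):
  for z in (.083,.104,.120): print(dy,z,(proj("scene",[.497+.12*dy,-.1217+dy,z])[0]-[115,125])*7, (proj("top",[.497,-.1217+dy,z])[0]-[300,140])*4)
```

```text
-0.016 0.083 [285.60664795 361.92643507] [261.18445417 269.20328759]
-0.016 0.104 [273.7420188  324.07606671] [270.42237651 263.63290506]
-0.016 0.12 [264.43005022 294.36915922] [277.71574008 259.23507365]
-0.008 0.083 [307.89808776 370.51764477] [247.6568734  269.10515343]
-0.008 0.104 [296.39170411 332.75350872] [256.62191997 263.53219882]
-0.008 0.12 [287.36048831 303.11291331] [263.69987382 259.13232033]
0.008 0.083 [352.68647588 387.77926797] [220.59334835 268.90882442]
0.008 0.104 [341.90342592 350.18974772] [229.01230191 263.33072281]
0.008 0.12 [333.43916101 320.6834709 ] [235.65916193 258.92674787]
0.016 0.083 [375.1840567  396.44992524] [207.05740234 268.81062957]
0.016 0.104 [364.76612708 358.94879937] [215.20313856 263.22995304]
0.016 0.12 [356.58808628 329.51053776] [221.63431438 258.82392871]
```

play_rows(
  series="0 0 0 0 0 0 0;0 0 0 0 0 0 0",
)

```text
clock: 5.25
tcp_pos: [0.4967, -0.1216, 0.1018]
orientation: [-0.0, 0.061, 0.998, -0.0]
wrist_force: [-0.1, -0.4, -0.9]
finger_gap: -0.0002
```

Run:
```python
from h import *
im=cams.read_camera("scene")[:,:,::-1]
a=cv2.resize(im[125:195,115:195],None,fx=7,fy=7,interpolation=cv2.INTER_CUBIC)
a=cv2.LUT(a,(255*(np.arange(256)/255)**.45).astype(np.uint8))
im=cams.read_camera("top")[:,:,::-1]
b=cv2.resize(im[180:225,330:390],None,fx=10,fy=10,interpolation=cv2.INTER_CUBIC)
b=cv2.LUT(b,(255*(np.arange(256)/255)**.45).astype(np.uint8))
cv2.imwrite("pics/s3.png",a);cv2.imwrite("pics/t3.png",b)
goto(None)
```

```text
t 5.35 tcp [ 0.4968 -0.1216  0.1018] toolx yaw 3.0198 z [-0. -0. -1.] gap -0.0005221025860040588 F [-1.   0.3 -0.6]
joints [-0.397  0.267 -0.339  0.965 -0.    -0.275]
```

View pics/s3.png

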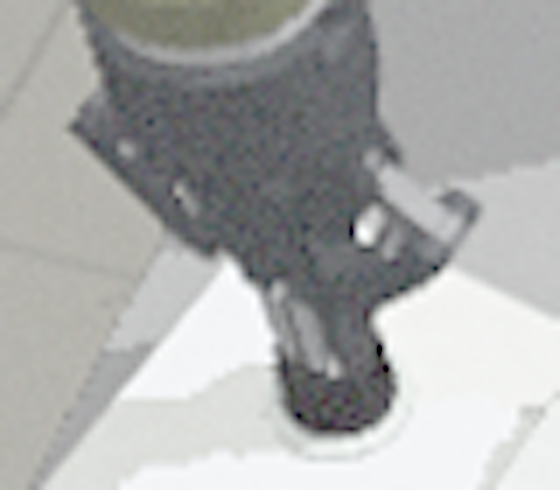

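View pics/t3.png

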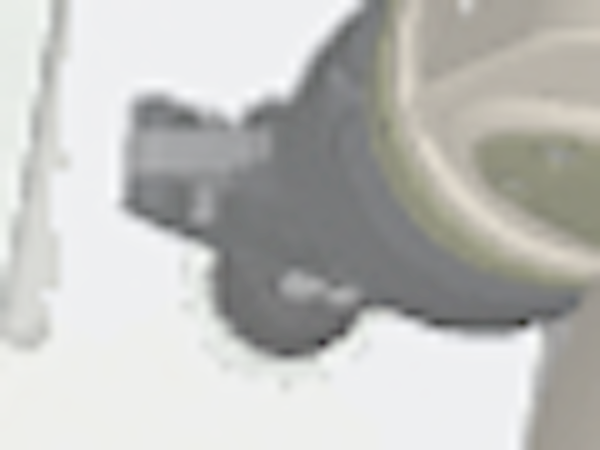

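```bash
cat >> h.py <<'E'
def tri(us,ut):
    f=lambda P:np.r_[proj("scene",P)[0]-us,proj("top",P)[0]-ut]
    s=least_squares(f,[.5,-.1,.1],x_scale=.01); return s.x.round(4),s.fun.round(1)
E
python3 - <<'E'
from h import *
print(tri([162.1,178.1],[361.5,208.6]))
# knob original: grip centroid
s=cv2.imread("pics/scene0.png");t=cv2.imread("pics/top0.png")
def cen(im,x0,x1,y0,y1,th=70):
    m=(im[y0:y1,x0:x1].max(2)<th).astype(np.uint8)
    n,l,st,c=cv2.connectedComponentsWithStats(m); i=1+st[1:,4].argmax(); return c[i]+[x0,y0],st[i]+[x0,y0,0,0,0]
a=cen(s,145,185,160,195);b=cen(t,340,385,190,225);print(a,b,tri(a[0],b[0]))
E
```

```text
(array([ 0.4934, -0.1264,  0.0809]), array([-1.1, -0.2, -1.2,  0.3]))
(array([162.26582278, 177.81434599]), array([154, 169,  18,  18, 237])) (array([359.15135135, 207.61621622]), array([351, 200,  17,  16, 185])) (array([ 0.4955, -0.1219,  0.0862]), array([-0.2, -0. , -0.2,  0. ]))
```

play_rows(
  series="0 0 0 -3 0 0 0;0 0 0 -3 0 0 0;0 0 0 0 0 0 0",
)

```text
clock: 5.72
tcp_pos: [0.4984, -0.1223, 0.1642]
orientation: [0.002, 0.061, 0.998, -0.001]
wrist_force: [0.9, 0.0, -0.6]
finger_gap: 0.0004
```

Run:
```python
from h import *
g=lambda a:cv2.LUT(a,(255*(np.arange(256)/255)**.45).astype(np.uint8))
im=cams.read_camera("scene")[:,:,::-1]
a=g(cv2.resize(im[110:195,110:195],None,fx=6,fy=6,interpolation=cv2.INTER_CUBIC))
im=cams.read_camera("top")[:,:,::-1]
b=g(cv2.resize(im[180:230,330:390],None,fx=10,fy=10,interpolation=cv2.INTER_CUBIC))
cv2.imwrite("pics/s4.png",a);cv2.imwrite("pics/t4.png",b)
goto(None)
P=get_state()['tcp_pos']-[0,0,.019]; print((proj("scene",P)-[110,110])*6,(proj("top",P)-[330,180])*10)
```

```text
t 5.825 tcp [ 0.4968 -0.1216  0.1617] toolx yaw 3.0198 z [ 0. -0. -1.] gap -0.00010065233919494584 F [ 0.   0.3 -0.3]
joints [-0.397  0.221 -0.242  1.107 -0.    -0.275]
[[285.42870389 319.79633623]] [[349.26912087 232.30733817]]
```

View pics/s4.png

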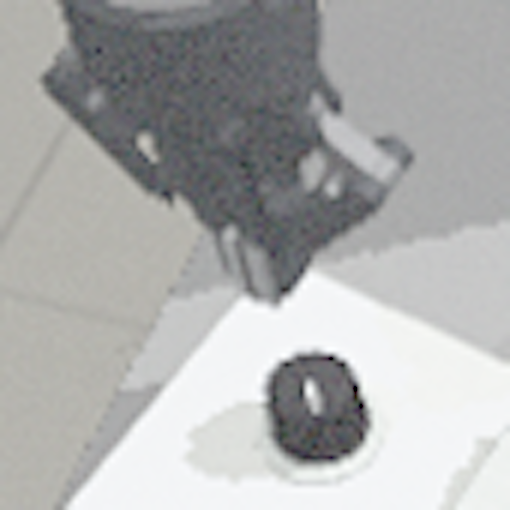

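View pics/t4.png

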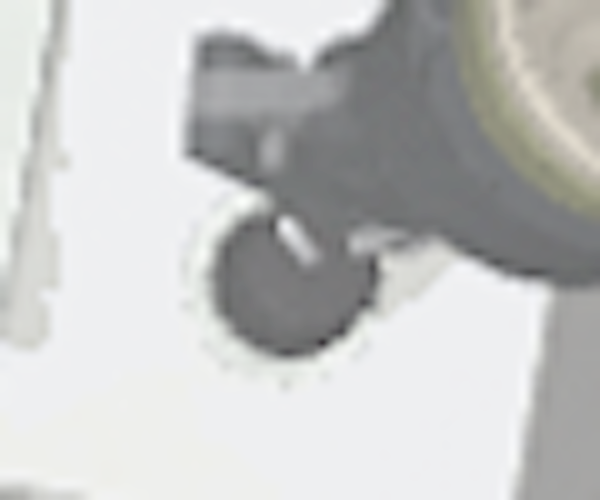

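Run:
```python
from h import *
print(tri([155.8,160],[368,204]));print(tri([155.8,160],[366,203.5]))
```

```text
(array([ 0.4939, -0.1262,  0.149 ]), array([-0.2, -0. , -0.2,  0.1]))
(array([ 0.4952, -0.1233,  0.1512]), array([ 0.6,  0.1,  0.7, -0.2]))
```

play_rows(
  series="65 0 0 0 0 0 0;65 0 0 2 0 0 0;65 0 0 2 0 0 0;65 0 0 2 0 0 0;65 0 0 1 0 0 0;65 0 0 0 0 0 0;0 0 0 0 0 0 0;0 0 0 0 0 0 0;0 0 0 0 0 0 0;0 0 0 0 0 0 0",
  newtons=30,
)

```text
clock: 7.08
tcp_pos: [0.4972, -0.1226, 0.0928]
orientation: [0.001, 0.061, 0.998, -0.001]
wrist_force: [-2.3, -4.3, 6.1]
finger_gap: 0.03
```

Run:
```python
from h import *
goto(None)
```

```text
t 7.075 tcp [ 0.4972 -0.1226  0.0928] toolx yaw 3.0193 z [ 0.001 -0.002 -1.   ] gap 0.03004578028309911 F [-2.3 -4.3  6.1]
joints [-0.398  0.275 -0.352  0.942 -0.001 -0.275]
```

play_rows(
  series="0 0 0 0 0 0 0;0 0 0 0 0 0 5;0 0 0 0 0 0 8;0 0 0 0 0 0 9;0 0 0 0 0 0 9;0 0 0 0 0 0 9;0 0 0 0 0 0 0",
)

```text
clock: 7.95
tcp_pos: [0.4966, -0.1237, 0.0928]
orientation: [0.001, 0.4, 0.917, -0.002]
wrist_force: [-3.9, -8.3, 6.3]
finger_gap: 0.0301
```

```bash
cat >> h.py <<'E'
def pic(tag):
    g=lambda a:cv2.LUT(np.ascontiguousarray(a),(255*(np.arange(256)/255)**.8).astype(np.uint8))
    im=cams.read_camera("scene")[:,:,::-1]
    a=g(cv2.resize(im[195:240,105:165],None,fx=9,fy=9,interpolation=cv2.INTER_CUBIC))
    im=cams.read_camera("top")[:,:,::-1]
    b=g(cv2.resize(im[145:190,335:395],None,fx=9,fy=9,interpolation=cv2.INTER_CUBIC))
    cv2.imwrite(f"pics/{tag}.png",np.hstack([a,b])[:, :] if 0 else cv2.resize(np.hstack([a,b]),(800,300),interpolation=cv2.INTER_AREA))
    cv2.imwrite(f"pics/{tag}_s.png",a); cv2.imwrite(f"pics/{tag}_t.png",b)
E
python3 - <<'E'
from h import *
goto(None); pic("k1")
E
```

```text
t 7.95 tcp [ 0.4966 -0.1237  0.0928] toolx yaw 2.319 z [-0.    -0.005 -1.   ] gap 0.03010347455997948 F [-3.9 -8.3  6.3]
joints [-0.399  0.275 -0.352  0.942 -0.004  0.424]
```

View pics/k1.png

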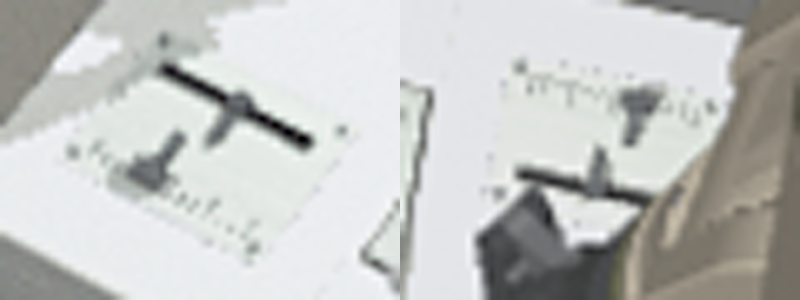

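Run:
```python
from h import *
p=np.load("p.npy");s=6.6667
for z in(.074,.079):
  for nm,n,a,b,off in(("sc","scene",[211,143],[180,136],[105,195]),("top","top",[599-400,150],[630-400,140],[335,145]),
     ("scbase","scene",[238,105],[150,175],[105,195])):
    A=inv(p,onz(n,un(a,s,off),z));B=inv(p,onz(n,un(b,s,off),z)); print(nm,z,A.round(4),B.round(4),A[1]-B[1])
```

```text
sc 0.074 [ 0.0509 -0.1058] [ 0.0536 -0.116 ] 0.010178435475358849
top 0.074 [ 0.0524 -0.1054] [ 0.0584 -0.1158] 0.010397378137332991
scbase 0.074 [ 0.0353 -0.1066] [ 0.0696 -0.1159] 0.009306776273608403
sc 0.079 [ 0.0527 -0.1033] [ 0.0553 -0.1134] 0.01012226340814186
top 0.079 [ 0.0509 -0.1044] [ 0.0569 -0.1148] 0.010347232216966484
scbase 0.079 [ 0.0372 -0.104 ] [ 0.0713 -0.1132] 0.009255414660747613
```

View pics/k1_s.png

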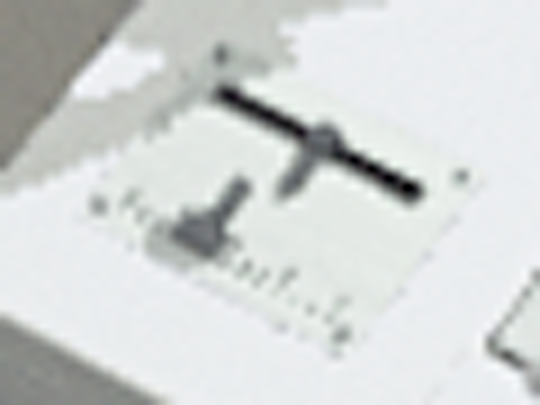

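play_rows(
  series="0 0 0 0 0 0 7;0 0 0 0 0 0 10;0 0 0 0 0 0 10;0 0 0 0 0 0 9;0 0 0 0 0 0 0",
)

```text
clock: 8.68
tcp_pos: [0.4956, -0.1242, 0.0927]
orientation: [0.001, 0.664, 0.748, -0.003]
wrist_force: [-8.1, -10.6, 8.4]
finger_gap: 0.0301
```

Run:
```python
from h import *
goto(None); pic("k2")
```

```text
t 8.675 tcp [ 0.4956 -0.1242  0.0927] toolx yaw 1.6901 z [-0.002 -0.006 -1.   ] gap 0.03014705812010653 F [ -8.1 -10.6   8.4]
joints [-0.399  0.275 -0.353  0.943 -0.006  1.052]
```

View pics/k2.png

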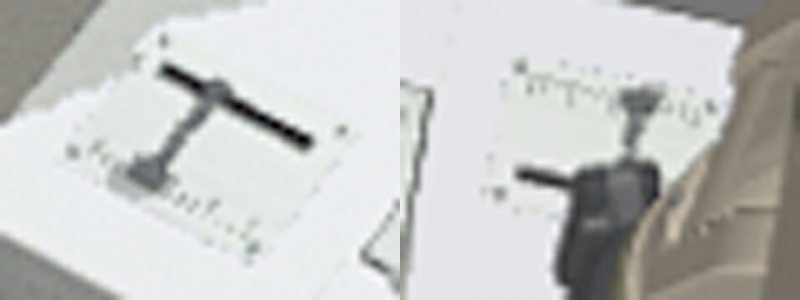

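View pics/k2_s.png

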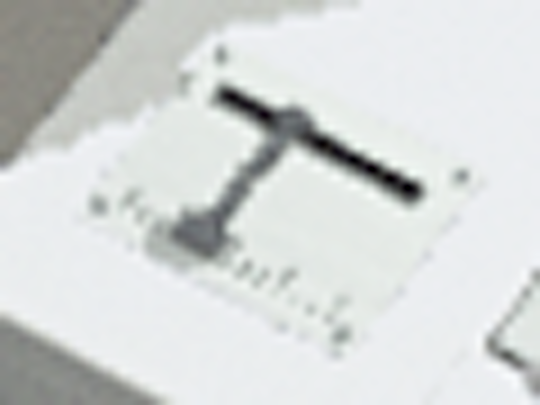

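View pics/k2_t.png

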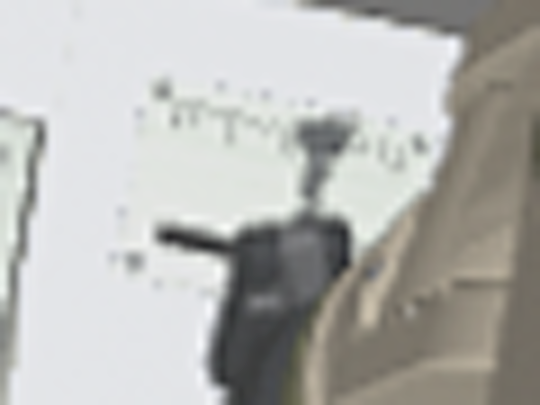

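Run:
```python
from h import *
p=np.load("p.npy");s=9
im=cv2.imread("pics/k2_s.png").astype(float).max(2)
for r in range(135,220,8):
    row=255-im[r]; row[row<85]=0; row[:180]=0; row[320:]=0
    x=np.arange(540); row=np.where(row>0,row-85,0)
    if row.sum()>0:
        u=(row*x).sum()/row.sum(); print(r,u.round(1),inv(p,onz("scene",un([u,r],9,[105,195]),.077)).round(4),(row>0).sum())
```

```text
135 298.2 [ 0.0376 -0.1109] 55
143 301.6 [ 0.039 -0.109] 55
151 284.7 [ 0.0427 -0.1112] 39
159 266.5 [ 0.0465 -0.1136] 27
167 257.2 [ 0.0493 -0.1142] 32
175 250.3 [ 0.0519 -0.1144] 26
183 240.3 [ 0.0548 -0.1152] 23
191 238.1 [ 0.0568 -0.1143] 24
199 232.0 [ 0.0592 -0.1143] 24
207 226.0 [ 0.0616 -0.1142] 25
215 211.3 [ 0.065 -0.116] 51
```

play_rows(
  series="0 0 0 0 0 0 1;0 0 0 0 0 0 0;0 0 0 0 0 0 0;65 0 0 0 0 0 0;65 0 0 0 0 0 0;65 0 0 0 0 0 0;65 0 0 -2 0 0 0;65 0 0 -4 0 0 0;65 0 0 -4 0 0 0;65 0 0 0 0 0 0",
)

```text
clock: 10.02
tcp_pos: [0.499, -0.1221, 0.1951]
orientation: [0.003, 0.669, 0.743, 0.001]
wrist_force: [-0.4, -0.3, 0.3]
finger_gap: 0.0552
```

Run:
```python
from h import *
goto(None); pic("k3")
p=np.load("p.npy")
# fastener grip estimate: open cover, a=.11
a=.11;L=.1265
def fg(a,h=.017): return [.0615-L*np.cos(a)+h*np.sin(a), .05, .069+L*np.sin(a)+h*np.cos(a)]
for a in(0,.11): print(a,fg(a),T(p,fg(a)))
im=cams.read_camera("scene")[:,:,::-1]
cv2.imwrite("pics/f1s.png",cv2.resize(im[175:235,190:270],None,fx=9,fy=9,interpolation=cv2.INTER_CUBIC))
im=cams.read_camera("top")[:,:,::-1]
cv2.imwrite("pics/f1t.png",cv2.resize(im[165:225,255:335],None,fx=9,fy=9,interpolation=cv2.INTER_CUBIC))
```

```text
t 10.025 tcp [ 0.499  -0.1221  0.1951] toolx yaw 1.6764 z [ 0.006 -0.002 -1.   ] gap 0.05518860265513151 F [-0.4 -0.3  0.3]
joints [-0.397  0.202 -0.182  1.18   0.     1.069]
0 [np.float64(-0.065), 0.05, np.float64(0.08600000000000001)] [[0.51333596 0.03462284 0.086     ]]
0.11 [np.float64(-0.062369215277290176), 0.05, np.float64(0.09978420872116646)] [[0.515912   0.03408896 0.09978421]]
```

View pics/k3.png

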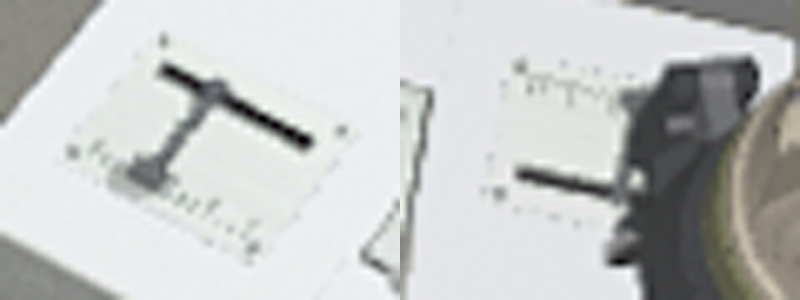

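View pics/f1s.png

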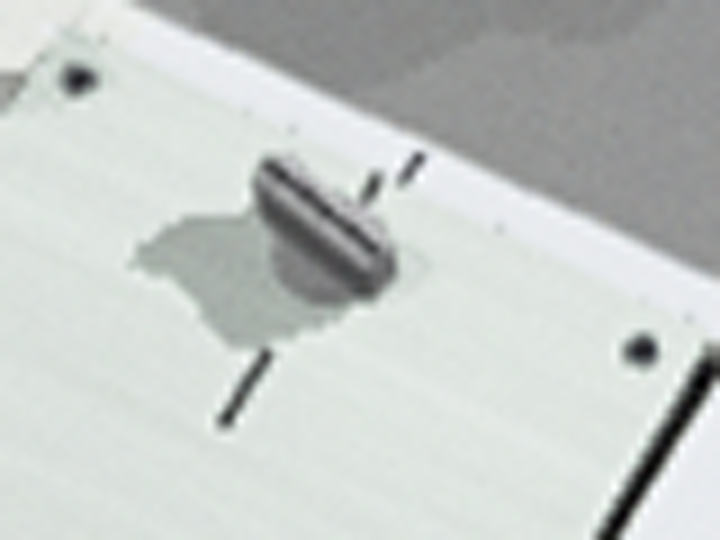

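View pics/f1t.png

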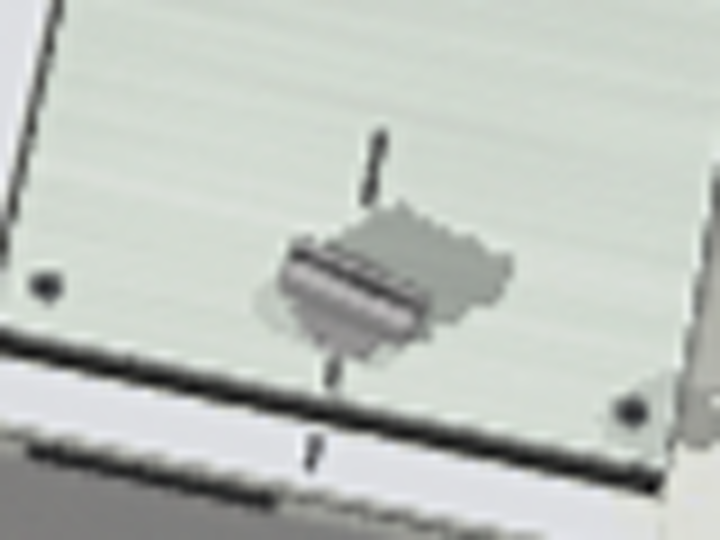

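Run:
```python
from h import *
p=np.load("p.npy")
us=[un(u,9,[190,175]) for u in([270,165],[380,250])];ut=[un(u,9,[255,165]) for u in([292,253],[420,305])]
for z in(.109,):
  for n,u in(("scene",us[::-1]),("top",ut)):
    a,b=[inv(p,onz(n,v,z)) for v in u]; print(n,a,b,(a+b)/2,np.arctan2(*(a-b)[::-1]),np.linalg.norm(a-b))
A=tri(us[1],ut[0]);B=tri(us[0],ut[1]);print(A,B); m=(A[0]+B[0])/2; d=A[0]-B[0];print(m,inv(p,m),"world ang",np.arctan2(d[1],d[0]),"inst",np.arctan2(d[1],d[0])-p[2])
```

```text
scene [-0.05854954  0.0668966 ] [-0.06622403  0.03266987] [-0.06238679  0.04978323] 1.3502197453569929 0.03507657943643808
top [-0.05577632  0.06659073] [-0.06214085  0.03189772] [-0.05895859  0.04924422] 1.3893610342195284 0.0352719786105832
(array([0.525 , 0.05  , 0.1122]), array([-0.3, -0. , -0.3,  0.1])) (array([0.5114, 0.0181, 0.1136]), array([-0.5, -0.1, -0.5,  0.1]))
[0.5182  0.03405 0.1129 ] [-0.06012092  0.05042616] world ang 1.1677977605121574 inst 1.372151536160006
```

play_rows(
  series="45 3.0 0.6 0 0 0 0;45 4 1 0 0 0 0;45 4.5 1 0 0 0 0;45 3.8 0.8 0 0 0 0;45 0 0 0 0 0 -10;45 0 0 0 0 0 -10;45 0 0 0 0 0 -10;45 0 0 0 0 0 -10;45 0 0 0 0 0 -10;45 0 0 0 0 0 -10;45 0 0 0 0 0 -10;45 0 0 0 0 0 -10",
)

```text
clock: 11.72
tcp_pos: [0.5136, 0.0342, 0.1902]
orientation: [-0.001, 0.032, 0.999, 0.0]
wrist_force: [-0.3, -0.4, -0.2]
finger_gap: 0.0383
```

play_rows(
  series="45 0 0 0 0 0 -10;45 0 0 0 0 0 -10;45 0 0 0 0 0 -10;45 0 0 0 0 0 -10;45 0 0 0 0 0 -10;45 0 0 0 0 0 -10;45 0 0 0 0 0 -10;45 0 0 0 0 0 0;45 0 0 0 0 0 0",
)

```text
clock: 12.85
tcp_pos: [0.5141, 0.0341, 0.191]
orientation: [-0.001, -0.544, 0.839, 0.0]
wrist_force: [0.5, 0.2, 0.4]
finger_gap: 0.0387
```

Run:
```python
from h import *
goto([.5165,.0341,.108])
```

```text
t 12.85 tcp [0.5141 0.0341 0.191 ] toolx yaw -1.9921 z [-0.001  0.    -1.   ] gap 0.0387337429163044 F [0.5 0.2 0.4]
joints [-0.09   0.213 -0.178  1.181 -0.    -1.239]
shift cm [-0.1  -0.24  8.3 ]
```

play_rows(
  series="45 -0.1 -0.2 3 0 0 -1;45 0 0 3 0 0 0;45 0 0 1.5 0 0 0;45 0 0 0.8 0 0 0;45 0 0 0 0 0 0;0 0 0 0 0 0 0;0 0 0 0 0 0 0;0 0 0 0 0 0 0;0 0 0 0 0 0 0",
  newtons=40,
)

```text
clock: 13.98
tcp_pos: [0.5169, 0.0342, 0.109]
orientation: [0.0, -0.552, 0.834, -0.0]
wrist_force: [-0.1, 0.5, -0.4]
finger_gap: 0.0003
```

```bash
cat >> h.py <<'E'
def fpic(tag):
    im=cams.read_camera("scene")[:,:,::-1]
    a=cv2.resize(im[165:225,190:260],None,fx=7,fy=7,interpolation=cv2.INTER_CUBIC)
    im=cams.read_camera("top")[:,:,::-1]
    b=cv2.resize(im[165:225,260:330],None,fx=7,fy=7,interpolation=cv2.INTER_CUBIC)
    cv2.imwrite(f"pics/{tag}.png",cv2.resize(np.hstack([a,b]),(800,343),interpolation=cv2.INTER_AREA))
E
python3 - <<'E'
from h import *
goto(None); fpic("g1")
E
```

```text
t 13.975 tcp [0.5169 0.0342 0.109 ] toolx yaw -1.9718 z [ 0. -0. -1.] gap 0.0003229404347745578 F [-0.1  0.5 -0.4]
joints [-0.089  0.272 -0.312  0.986 -0.    -1.259]
```

View pics/g1.png

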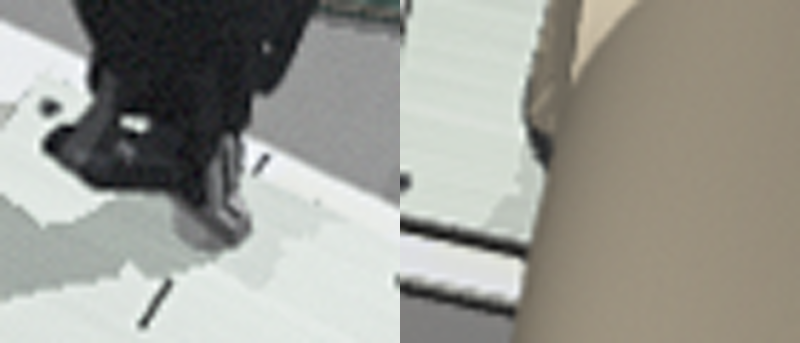

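play_rows(
  series="0 0 0 -1.5 0 0 0;45 0 0 -1.5 0 0 0;45 0 0 0 0 0 0;45 0 0 0 0 0 0;45 0 0 2 0 0 0;45 0 0 1.6 0 0 0;45 0 0 0.6 0 0 0;45 0 0 0 0 0 0",
  newtons=40,
)

```text
clock: 15.08
tcp_pos: [0.5163, 0.0342, 0.0963]
orientation: [-0.001, -0.552, 0.834, 0.0]
wrist_force: [0.1, 0.0, 0.7]
finger_gap: 0.0384
```

Run:
```python
from h import *
goto(None); fpic("g2")
```

```text
t 15.075 tcp [0.5163 0.0342 0.0963] toolx yaw -1.9719 z [-0.001 -0.    -1.   ] gap 0.03844861642076369 F [0.1 0.  0.7]
joints [-0.089  0.283 -0.331  0.958 -0.    -1.259]
```

View pics/g2.png

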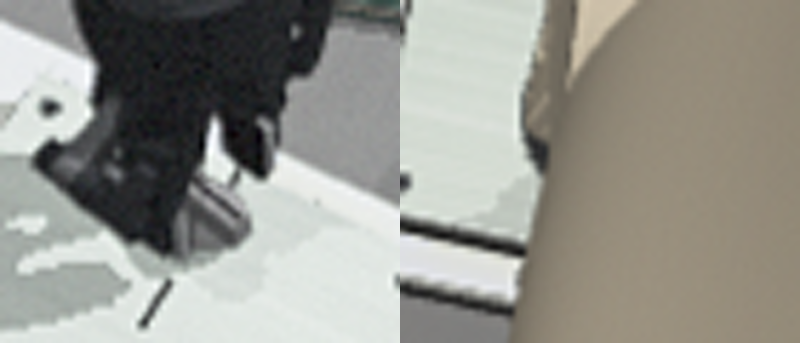

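play_rows(
  series="0 0 0 0 0 0 0;0 0 0 0 0 0 0;0 0 0 0 0 0 0;0 0 0 0 0 0 0",
)

```text
clock: 15.68
tcp_pos: [0.5164, 0.0344, 0.0968]
orientation: [-0.0, -0.552, 0.834, 0.0]
wrist_force: [-2.9, 1.4, 2.1]
finger_gap: 0.0108
```

Run:
```python
from h import *
goto(None); fpic("g3")
```

```text
t 15.675 tcp [0.5164 0.0344 0.0968] toolx yaw -1.9717 z [-0.001  0.    -1.   ] gap 0.010839459662918742 F [-2.9  1.4  2.1]
joints [-0.089  0.283 -0.33   0.958  0.    -1.259]
```

View pics/g3.png

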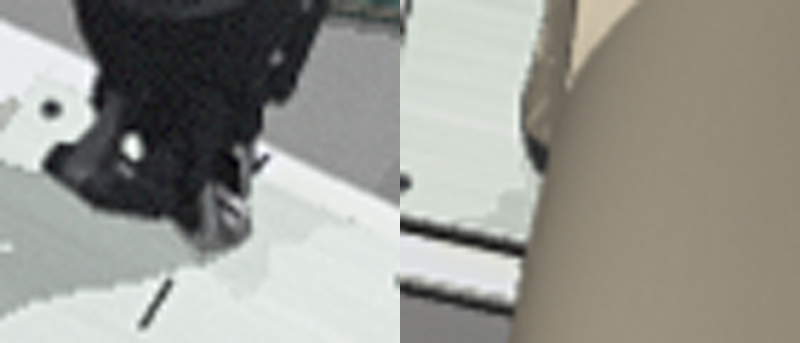

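play_rows(
  series="0 0 0 0 0 0 6;0 0 0 0 0 0 10;0 0 0 0 0 0 10;0 0 0 0 0 0 10;0 0 0 0 0 0 10;0 0 0 0 0 0 10;0 0 0 0 0 0 10;0 0 0 0 0 0 10;0 0 0 0 0 0 3;0 0 0 0 0 0 0;0 0 0 0 0 0 0",
)

```text
clock: 17.15
tcp_pos: [0.5179, 0.0322, 0.0969]
orientation: [0.001, 0.105, 0.994, -0.002]
wrist_force: [1.0, -5.8, -1.2]
finger_gap: 0.0104
```

Run:
```python
from h import *
goto(None); fpic("g4"); pic("k4")
```

```text
t 17.15 tcp [0.5179 0.0322 0.0969] toolx yaw 2.9312 z [ 0.002 -0.004 -1.   ] gap 0.010445187378798241 F [ 1.  -5.8 -1.2]
joints [-0.09   0.283 -0.329  0.956 -0.004  0.12 ]
```

View pics/g4.png

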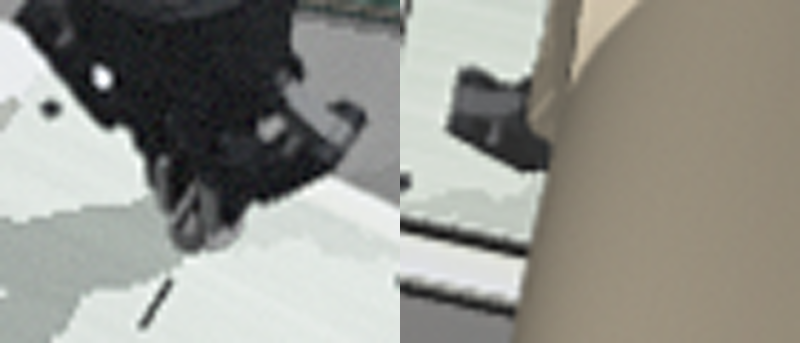

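View pics/k4.png

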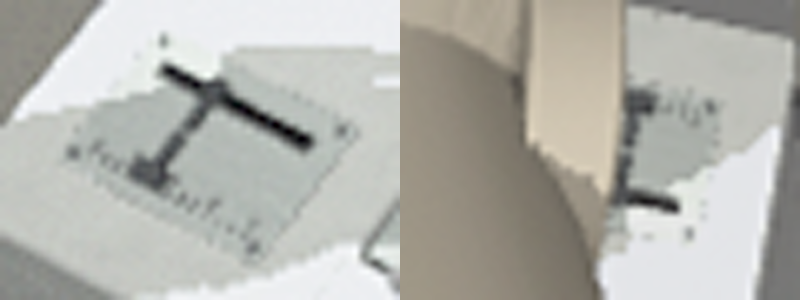

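play_rows(
  series="0 0.05 0 0.3 0 0 0;0 0.05 0 0.3 0 0 0;0 0.05 0 0.3 0 0 0;0 0.05 0 0.3 0 0 0;0 0 0 0.2 0 0 0;0 0 0 0 0 0 0;0 0 0 0 0 0 0",
)

```text
clock: 18.23
tcp_pos: [0.5152, 0.0329, 0.0841]
orientation: [0.001, 0.105, 0.994, -0.002]
wrist_force: [-5.9, -4.9, 10.0]
finger_gap: 0.0108
```

Run:
```python
from h import *
goto(None); fpic("g5")
```

```text
t 18.225 tcp [0.5152 0.0329 0.0841] toolx yaw 2.9316 z [ 0.001 -0.004 -1.   ] gap 0.01082454001784048 F [-5.9 -4.9 10. ]
joints [-0.09   0.291 -0.354  0.924 -0.004  0.12 ]
```

View pics/g5.png

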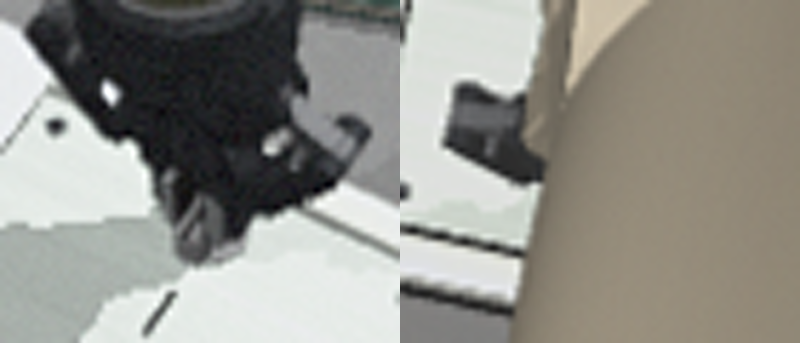

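play_rows(
  series="0 0 0 0.2 0 0 0;0 0 0 0.2 0 0 0;0 0 0 0.2 0 0 0;0 0 0 0 0 0 0;0 0 0 0 0 0 0",
)

```text
clock: 18.95
tcp_pos: [0.5152, 0.0329, 0.0821]
orientation: [0.002, 0.105, 0.994, -0.002]
wrist_force: [-15.2, -4.3, 41.1]
finger_gap: 0.0107
```

Run:
```python
from h import *
goto(None)
im=cams.read_camera("scene")[:,:,::-1]
cv2.imwrite("pics/e1.png",cv2.resize(im[165:290,150:295],None,fx=4.5,fy=4.5,interpolation=cv2.INTER_CUBIC))
im=cams.read_camera("top")[:,:,::-1]
cv2.imwrite("pics/e2.png",cv2.resize(im[130:230,230:350],None,fx=5,fy=5,interpolation=cv2.INTER_CUBIC))
```

```text
t 18.95 tcp [0.5152 0.0329 0.0821] toolx yaw 2.9318 z [ 0.004 -0.004 -1.   ] gap 0.010697435675404572 F [-15.2  -4.3  41.1]
joints [-0.089  0.291 -0.359  0.917 -0.004  0.12 ]
```

View pics/e1.png

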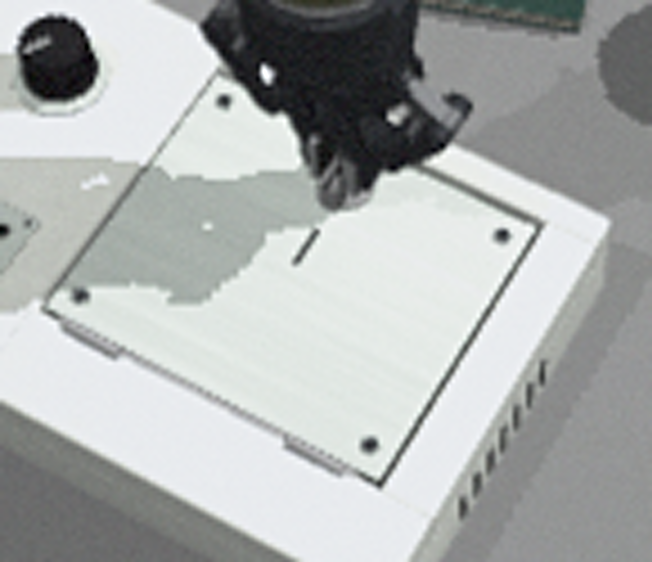

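View pics/e2.png

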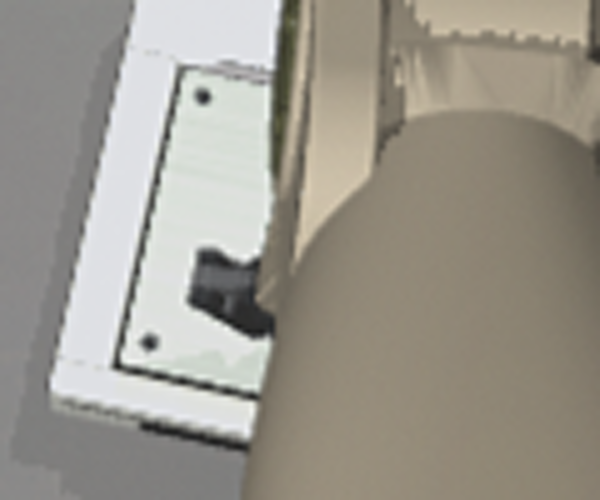

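play_rows(
  series="0 0 0 -0.15 0 0 0;0 0 0 -0.15 0 0 0;0 0 0 0 0 0 0;0 0 0 0 0 0 0;0 0 0 0 0 0 0",
)

```text
clock: 19.68
tcp_pos: [0.5152, 0.0329, 0.0829]
orientation: [0.001, 0.105, 0.994, -0.002]
wrist_force: [-10.9, -4.3, 23.5]
finger_gap: 0.0106
```

Run:
```python
from h import *
goto(None)
p=np.load("p.npy")
im=cams.read_camera("scene")[:,:,::-1].copy()
a=cv2.resize(im[170:230,195:275],None,fx=9,fy=9,interpolation=cv2.INTER_CUBIC)
# predicted flush / open front corners of cover
for z,c in((.072,(0,0,255)),(.0885,(255,0,0))):
    for y in(.14,-.04):
        u=proj("scene",T(p,[-.0885,y,z]))[0]; print(z,y,u)
cv2.imwrite("pics/e3.png",a); pic("k5")
b=cv2.resize(im[165:290,150:295],None,fx=4.5,fy=4.5,interpolation=cv2.INTER_CUBIC); cv2.imwrite("pics/e4.png",b)
```

```text
t 19.675 tcp [0.5152 0.0329 0.0829] toolx yaw 2.9316 z [ 0.002 -0.004 -1.   ] gap 0.010641476181890949 F [-10.9  -4.3  23.5]
joints [-0.089  0.291 -0.357  0.92  -0.004  0.12 ]
0.072 0.14 [269.16663016 214.81810537]
0.072 -0.04 [197.76307596 180.99175879]
0.0885 0.14 [269.34326577 210.95733374]
0.0885 -0.04 [196.99615799 176.84600872]
```

View pics/e3.png

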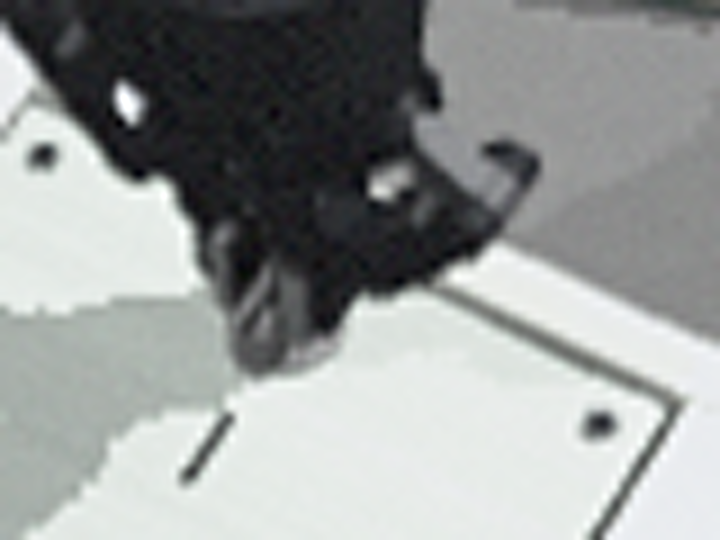

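View pics/k5.png

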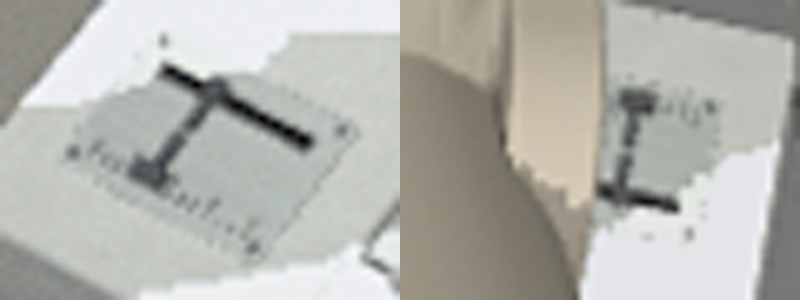

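View pics/e4.png

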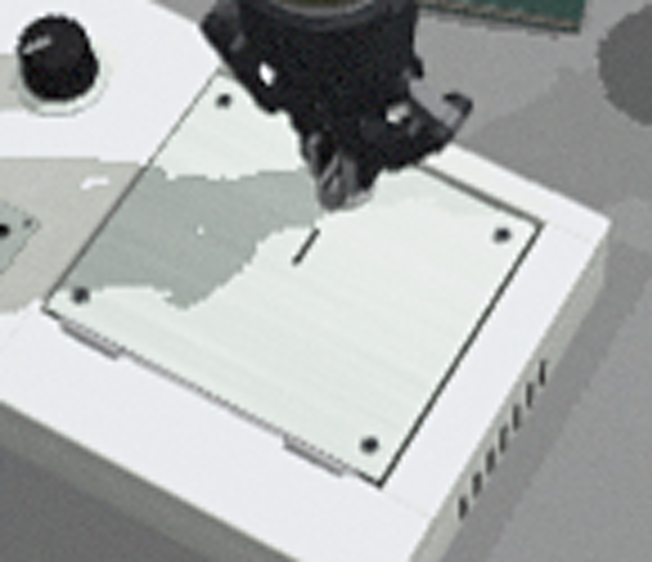

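Run:
```python
from workcell import workorder,get_state
print(workorder.hand_in()); s=get_state(); print(s['clock'],s['wrist_force'],s['tcp_pos'])
```

```text
the job is handed in; nothing more can be done
None
the job is handed in; nothing more can be done
```

The pointer is lined up with the index, the fastener is turned to its marks, and the cover is held down flush. I handed the job in at about 19.7 s of the 51 s; no verdict is reported.

**What I did:**
- **Knob:** I turned it about 77° clockwise in two stages.
- **Fastener:** I gripped the wing and turned it about 79° clockwise.
- **Cover:** I pushed it down while still holding the wing.

**Last checks:**
- **Pointer:** it was within about 1 mm of the index before I let go of the knob. Later pictures show the two still in line and the index block not visibly shifted.
- **Fastener:** the jaws holding the wing were at a yaw of −0.21 rad, against the instrument's −0.204 rad. The slot looked parallel to the mark behind it, but the gripper hid part of it, so I could not measure the slot directly.
- **Cover:** its front corner was in the scene picture within 1.4 pixels of where the flush position should appear. The force rose sharply at the stop, and the last push was about 23 N.
- **Bulb, flask and cylinder:** the arm stayed well away from them. I did not measure their positions again at the end.

**What went wrong or disagreed:**
- My first grasp of the knob and of the wing each closed above the part, because the fingertips reached less far than I had assumed. Neither part moved, and I repeated both about 1 cm lower.
- While I was finding the stop, the wrist force briefly reached 41 N upward through the fingers. I backed off after that.

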